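# Open a safety-capped jug in a one-handed opening stand

## Task

Stand the cleaner jug upright in the pocket of the grey opening stand, all the way down, with its cap still on, so that the jug cannot turn. Then push its safety cap down, twist it anticlockwise until it comes free, and lift it straight up. Finish while holding the cap in the gripper, about upright and a hand's breadth (5 to 15 cm) above the jug's open neck, with the jug still standing in the stand; leave the mug, the onion and the teaspoon alone and do not tip the jug over.

Things in the scene. Friction and masses are not known exactly. Their poses are not given: they have to be found in the camera images.
- jug: White plastic cleaner jug, loose, 0.3-0.7 kg. Origin: centre of the underside; z up, x along its 64 mm side, y along its 100 mm side (a half turn fits the same). Body 118 mm high (126 at the middle), 8 mm rounded edges; the round neck, 28 mm across, is on the centre line. It may be carried by its locked cap, with up to 0.1 rad of yaw play. The locked cap spans 140 to 174 mm above the underside.
- cap: White ribbed round push-and-turn cap, 50 mm across, 34 mm high, 30 g, locked on the jug at the start. Origin: centre of its lower edge; z up; grip it firmly, at any yaw. To open: push straight down 4.5 to 8.5 mm (it bottoms there), keep it down and turn it anticlockwise seen from above, then lift. Turned clockwise or without pushing it stays locked. Three lugs inside hold it in notches of the neck.
- jug_neck (a point): Centre of the jug neck's rim, 161.5 mm above the jug's underside, hidden by the cap at first; axes as the jug. A sprung plug here pushes the cap up: 4.5 N to start, 8 N at 4 mm, 12 N at the bottom. Turned relative to the jug, the cap is free from 50 degrees and meets a stop at about 70; aim at 60, plus up to 6 that the jug turns in the pocket and 5 of play. The plug stays in the neck.
- holder: Grey plastic opening stand, fixed to the worktop on rubber feet: an open-topped box, outside 90 x 126 mm, 56 mm high, walls 8 mm. Its pocket, 74 mm along x and 110 mm along y, takes the jug with 5 mm of clearance on each side; the pocket's floor is 8 mm above the worktop. Origin: centre of its underside on the worktop; z up.
- mug: Bystander: cream mug, 83 x 116 mm in plan, 94 mm high, origin centre of its underside. Leave it alone.
- onion: Bystander: red onion, 84 mm across, 82 mm high, origin centre of its underside. Leave it alone.
- teaspoon: Bystander: steel teaspoon lying flat, 130 mm long (along its x), 27 mm wide, 11 mm high, origin centre of its underside. Leave it alone.
Things that resemble listed ones, but are neither listed nor needed, are in the scene too. Of the things like the cap, leave any that is pink or purple; of the rest the smaller one is meant.

How it is judged:
By the outcome, as a careful person would: the job done as asked, in the order asked, and still so for the second after the job is handed in, while the arm keeps its last pose, push and grip.
It also fails if it takes over 48 s, if anything falls off the work surface, if the arm or the gripper's body presses on something with over 40 N, if the wrist force passes 120 N, or if a joint passes its speed limit or range.

## Robot

A 6-joint arm with a two-finger parallel gripper is mounted at the origin on a cart in front of the work surface, level with it; the furniture and walls round the work are solid. World frame = base frame: x ahead of the robot, y to its left, z up, the work surface at z = 0. Lengths are in m, angles in rad, forces in N, time in s.
With the tool pointing down it reaches from about 0.4 to 0.925 m from the base axis. Payload 3.4 kg.
Tool frame: the origin (TCP) lies midway between the tips of the shut fingers; the grasp point (between the pads) lies 19 mm behind it; z points along the fingers, y is the direction in which the jaws open and shut (so a half turn about z gives the same grasp; the last joint's range is limited). The gripper opens to 85 mm and grips with 20 to 120 N. Pads are 22 mm wide; open, the fingers measure 114 mm over their backs; the gripper's body (76 mm by 85 mm) begins 54 mm behind the grasp point. The pads swing forward as they close: fully open they stand 13 mm farther back than shut.
Start: joints at [1.135, 0.307, 1.506, -0, 1.328, -0.073], TCP at [0.204, 0.538, 0.231] pointing down, gripper open.
Joint ranges: [-3.12, 3.12], [-1.05, 2.28], [0.14, 2.33], [-1.42, 4.57], [0.1, 2.73], [-2.68, 2.68]. Speed limits (rad/s): [2.57, 2.57, 3.14, 3.14, 3.14, 3.14].

## Interface

Orientations are given as a unit quaternion [x, y, z, w].
In Python, from cell import ctrl gives the robot as it stands.
- The arm moves only by the tool carry_out, never from a script. Its argument "moves" is a list of rows, each a list of 7 numbers: the shift along the tool's x, y, z in mm, then the turn, a rotation vector about the tool's x, y, z in rad, then the closure, from 0 (fully open) to 1 (shut). In form: [[tx, ty, tz, wx, wy, wz, grip], ...]. A call has 1 to 5 rows; each row shifts and turns the commanded pose from where the row before left it, along the tool's axes as they then stand; what a row does not reach is not made up. A row lasts 1/12 s, in which the tool goes at most 41.7 mm and 7.16 degrees, less where a joint would pass 70% of its speed; a pose out of reach is approached as far as the arm can. A call is refused whole if a number of a shift passes 41.7 or a number of a turn 0.125, either way. A call with a gripper value outside its range is refused whole. The fingers move at their own pace and stop on an object; "newtons" is the grip in N (left out, the last holds). Time passes only in rows, so rows that do not move let the fingers close. It gives the time, the measured TCP pose, the force and the opening at its end, in the units of the state.
- ctrl.state(): the state, without advancing time (a new reading comes with each control period).
- ctrl.get_image(name): name is "scene" or "top" or "wrist"; returns a dict with "color" (400x640x3 uint8, blue, green, red), "fx", "fy", "cx", "cy" (pixels), "dist" ([k1, k2, p1, p2, k3] as OpenCV has them; the pictures are not rectified), "rvec" (rotation vector, rad) and "tvec" (3), from world to camera coordinates, as OpenCV has them; the wrist camera has in their place "T_tool_cam" (4x4, takes a point from camera to tool coordinates, whose origin is the TCP and whose axes are the flange's). Camera axes: x right, y down, z forward; pixel columns grow to the right and rows downward; lengths in m; the calibration is good to about 2 mm. A picture is of the moment at which its call begins: read the wrist's pose just before it. There is no depth.
- ctrl.hand_in(): hands the job in, once; it reports no verdict.
Trained networks look in a picture, given as the dict that the camera call returned (one of the last four; its "shot" number tells which), for a name from the list of things; names that differ only in an ending like _2 or _b are one class to them, and where a whole thing is asked for, a point or a joint stands for the part that bears it (a point fixed in the world has none). Each returns a list of dicts, best first, with "conf" (0 to 1); they miss things now and then, are a little off and sometimes report something else, mostly with a low value. They report only what shows in the picture. A call takes as long as a camera call. They do not tell look-alikes from the thing itself.
- ctrl.masks_of(picture, thing): "region" (400x640 bool, what is visible of it) and "at" ([column, row] in pixels, amid what is visible of it).
The state is a dict: "t": time; "joints": joint angles; "joint_vel": joint speeds; "tau": joint torques, N m; "tool_pos": TCP position; "tool_rot": TCP orientation; "ft_force": force on the tool from outside, world axes, zero at the start; "wrist_torque": the same for the moment, N m; "opening": finger opening in m.
Only numpy, scipy, OpenCV 4.12 (cv2) and the standard library are available. Lean on these libraries where they do the work, as an engineer would, in place of code of your own. Each camera call takes 0.05 s, during which the arm holds its last target.

## Working session

There is one attempt and no reset: what is moved stays moved. The work goes in short steps, Python scripts to look and compute and a tool call to move; the robot and the scene stay as the last step left them, time stands still between calls to the robot, and variables do not carry over. Pictures are saved under pics/ and viewed, and the job is handed in when it is done.

Besides the shell and the picture viewer there is one more tool, called after "Call:" as name(argument=value, ...), one argument or row to a line, values as JSON. carry_out: Moves the arm, as the interface text tells. Its arguments: {"type":"object","properties":{"moves":{"type":"array"},"newtons":{"type":"number"}},"required":["moves"]}

```bash
ls; mkdir -p pics
cat > h.py <<'E'
import numpy as np, cv2
from scipy.spatial.transform import Rotation as R
from cell import ctrl
def snap(n,fn=None):
    s=ctrl.state(); p=ctrl.get_image(n)
    if fn: cv2.imwrite('pics/'+fn,p['color'])
    K=np.array([[p['fx'],0,p['cx']],[0,p['fy'],p['cy']],[0,0,1.]])
    if 'rvec' in p:
        Rm=cv2.Rodrigues(np.array(p['rvec'],float))[0]; t=np.array(p['tvec'],float).ravel()
    else:
        T=np.eye(4);T[:3,:3]=R.from_quat(s['tool_rot']).as_matrix();T[:3,3]=s['tool_pos']
        W=np.linalg.inv(T@np.array(p['T_tool_cam'])); Rm=W[:3,:3]; t=W[:3,3]
    return p,(K,np.array(p['dist'],float),Rm,t)
def ray(c,uv):
    K,d,Rm,t=c
    q=cv2.undistortPoints(np.array([[uv]],float),K,d)[0,0]
    v=Rm.T@np.array([q[0],q[1],1]); return -Rm.T@t, v/np.linalg.norm(v)
def atz(c,uv,z):
    o,v=ray(c,uv); return o+v*(z-o[2])/v[2]
def tri(rs):
    A=0;b=0
    for o,v in rs:
        P=np.eye(3)-np.outer(v,v);A=A+P;b=b+P@o
    x=np.linalg.solve(A,b); return x,[np.linalg.norm((np.eye(3)-np.outer(v,v))@(x-o)) for o,v in rs]
def proj(c,X):
    K,d,Rm,t=c
    return cv2.projectPoints(np.array(X,float).reshape(-1,3),cv2.Rodrigues(Rm)[0],t,K,d)[0][:,0]
E
python3 - <<'E'
from h import *
np.set_printoptions(precision=4,suppress=True)
s=ctrl.state()
for k in s: print(k,np.round(s[k],4))
for n in ['scene','top','wrist']:
    p,c=snap(n,n+'0.png'); print(n,-c[2].T@c[3],'fwd',c[2][2])
    for th in ['jug','cap','holder','mug','onion','teaspoon']:
        for d in ctrl.masks_of(p,th)[:3]:
            ys,xs=np.nonzero(d['region']); print(th,round(d['conf'],2),d['at'],xs.min(),xs.max(),ys.min(),ys.max())
E
```

```text
pics
t 0.0
joints [ 1.1345  0.3076  1.5077 -0.      1.3284 -0.0735]
joint_vel [ 0.0005  0.0012  0.0022 -0.0014 -0.0018  0.0006]
tau [  0.0023 -45.7536 -25.192   -0.0002   0.0133  -0.    ]
tool_pos [0.2038 0.5369 0.2304]
tool_rot [ 0.1804  0.9836 -0.001  -0.0003]
ft_force [-0.5895 -0.2088  0.2024]
wrist_torque [-0.0493 -0.0019 -0.0404]
opening 0.0852
scene [-0.0534 -0.8204  0.6487] fwd [ 0.4353  0.7603 -0.4821]
cap 0.89 [257.6, 181.6] 247 265 175 192
cap 0.77 [288.9, 221.2] 281 297 214 230
cap 0.75 [283.7, 192.6] 273 294 183 203
holder 0.8 [360.2, 251.2] 338 383 227 273
mug 0.6 [284.1, 172.5] 277 298 159 184
onion 0.84 [453.6, 297.1] 434 471 281 311
teaspoon 0.48 [328.3, 232.8] 318 354 227 241
top [0.1988 0.0102 1.1994] fwd [ 0.2017  0.0043 -0.9794]
jug 0.56 [277.7, 194.0] 256 293 174 206
cap 0.86 [237.3, 205.7] 225 248 195 217
cap 0.77 [195.8, 220.7] 182 206 210 232
cap 0.51 [291.5, 226.6] 282 299 219 235
holder 0.93 [370.0, 197.5] 345 390 178 218
mug 0.86 [201.4, 182.7] 187 218 164 199
onion 0.63 [450.5, 176.4] 436 461 166 190
onion 0.52 [276.7, 195.2] 256 293 173 207
teaspoon 0.66 [281.2, 192.5] 256 293 174 206
teaspoon 0.63 [329.9, 191.4] 325 333 180 217
wrist [0.1256 0.5664 0.3734] fwd [ 0.3055 -0.116  -0.9451]
jug 0.98 [163.0, 386.3] 139 185 367 399
cap 0.85 [282.9, 294.2] 258 306 268 325
cap 0.8 [233.6, 334.5] 221 243 321 353
holder 0.68 [29.5, 393.4] 0 42 394 399
mug 0.91 [302.4, 342.5] 278 326 327 353
mug 0.64 [163.4, 389.3] 139 184 367 399
```

Run:
```python
import cv2
for n,(x0,x1,y0,y1) in dict(scene=(200,520,110,350),top=(150,490,100,300)).items():
    i=cv2.imread(f'pics/{n}0.png')[y0:y1,x0:x1]; s=800/(x1-x0)
    s=min(s,600/(y1-y0)); cv2.imwrite(f'pics/{n}0z.png',cv2.resize(i,None,fx=s,fy=s,interpolation=cv2.INTER_CUBIC)); print(s)
```

```text
2.5
2.3529411764705883
```

View pics/wrist0.png

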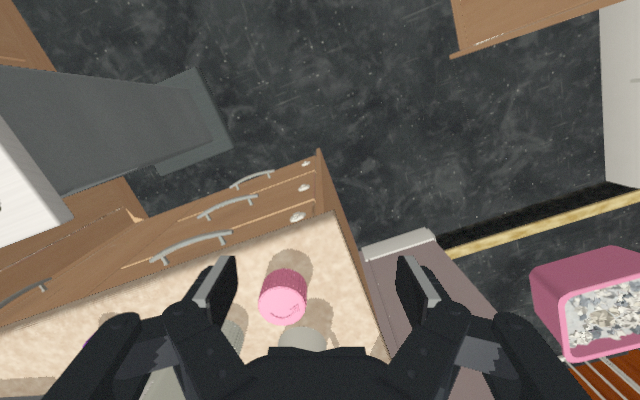

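View pics/scene0z.png

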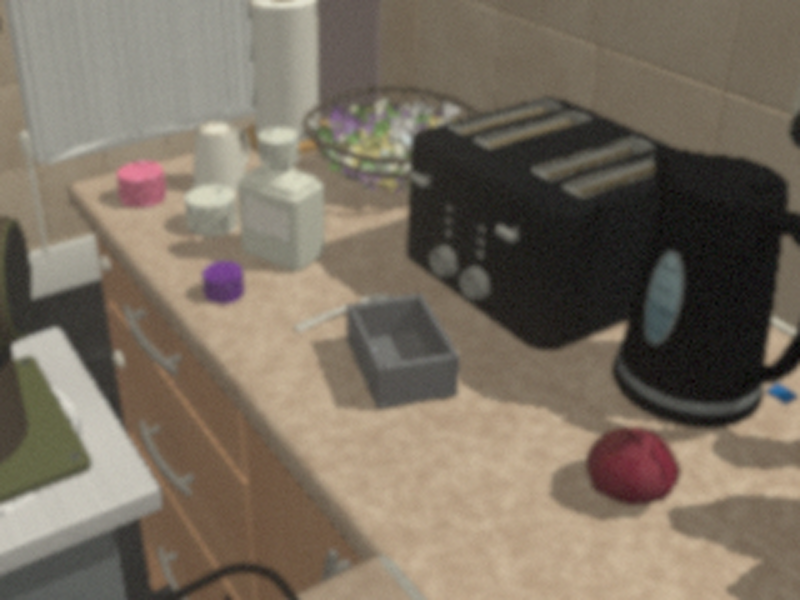

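View pics/top0z.png

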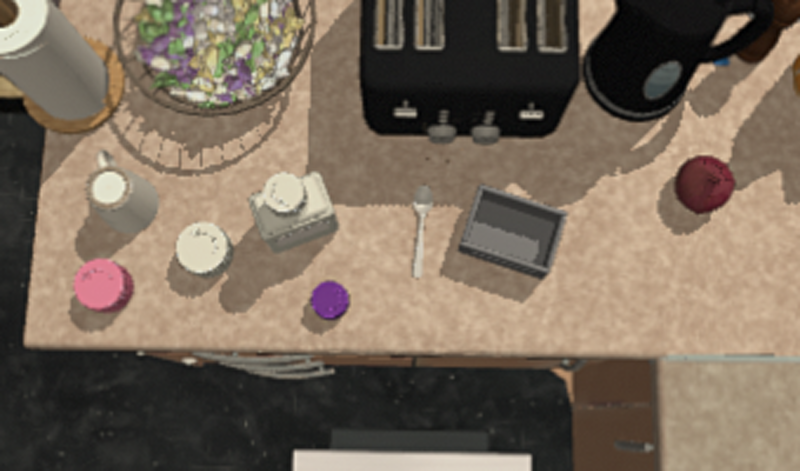

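The jug stands upright with its cap (top ≈(272,183), scene ≈(312,172)). The loose white lid at top (237,206) is a look-alike, and the stand is at top (368,197). I'll zoom in next to get corners.

Run:
```python
import cv2
a=cv2.imread('pics/top0.png'); b=cv2.imread('pics/scene0.png')
for nm,i,(x0,y0) in [('jt',a,(250,165)),('ht',a,(335,170)),('js',b,(290,155)),('hs',b,(330,220))]:
    c=cv2.resize(i[y0:y0+60,x0:x0+60],None,fx=10,fy=10,interpolation=cv2.INTER_CUBIC)
    for k in range(0,60,10):
        cv2.putText(c,str(x0+k),(k*10,10),0,.4,(0,0,255)); cv2.putText(c,str(y0+k),(0,k*10+10),0,.4,(0,0,255))
        cv2.line(c,(k*10,0),(k*10,599),(0,0,255),1);cv2.line(c,(0,k*10),(599,k*10),(0,0,255),1)
    cv2.imwrite(f'pics/{nm}.png',c)
```

```text
(no output)
```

View pics/jt.png

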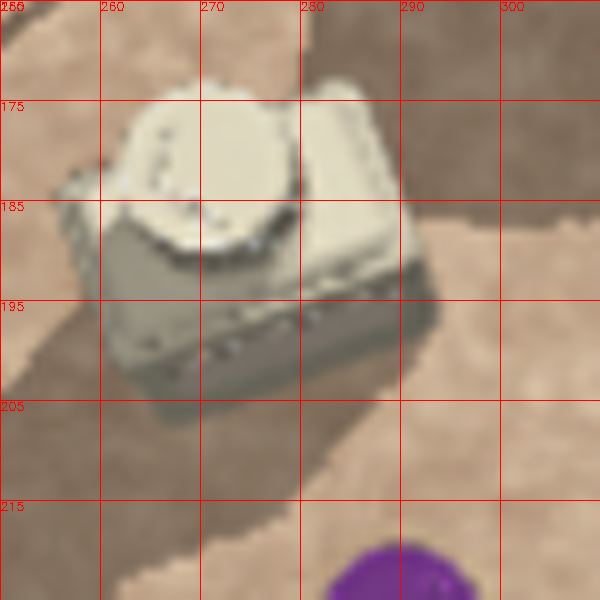

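View pics/ht.png

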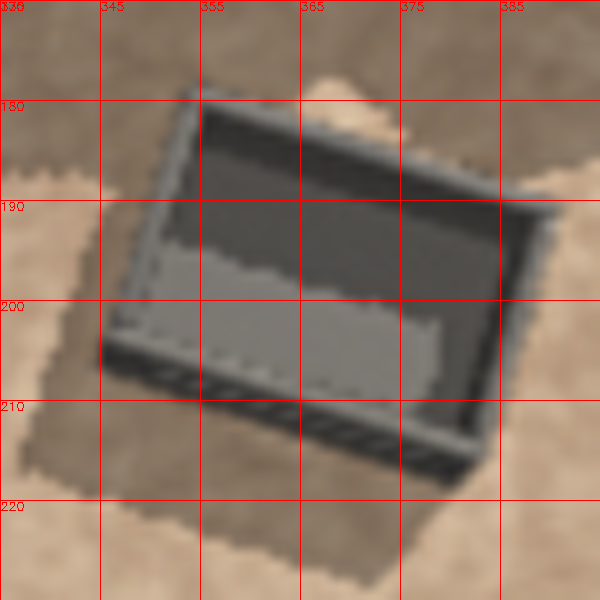

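View pics/js.png

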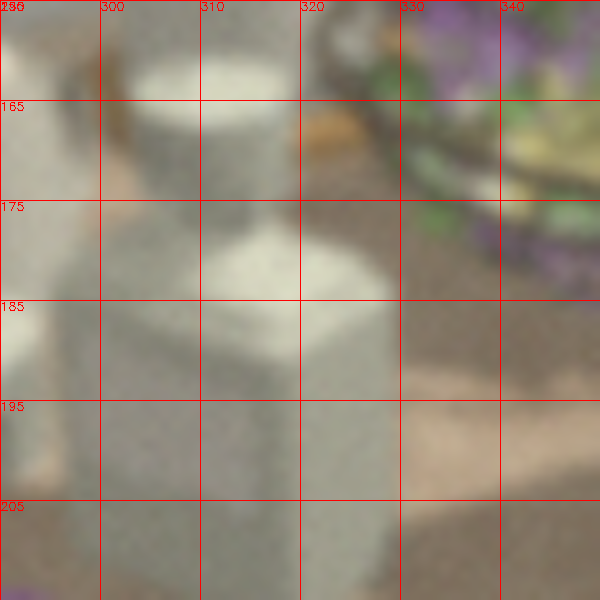

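View pics/hs.png

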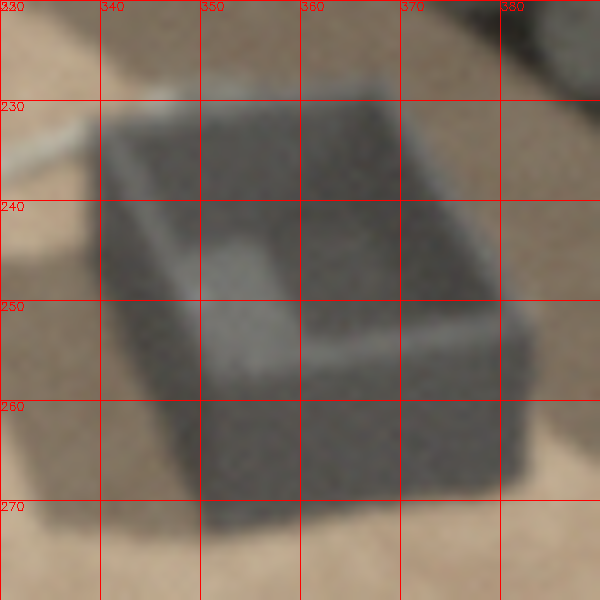

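Run:
```python
from h import *
np.set_printoptions(precision=4,suppress=True)
pt,ct=snap('top'); ps,cs=snap('scene')
f=lambda o,p:(o[0]+(p[0]+.5)/10-.5,o[1]+(p[1]+.5)/10-.5)
T=[(190,85),(560,205),(475,455),(100,335)]; S=[(92,125),(380,85),(535,320),(210,378)]
P=[]
# correspondence: robot-far corners; print atz first
A=[atz(ct,f((335,170),p),.056) for p in T]; B=[atz(cs,f((330,220),p),.056) for p in S]
for a in A: print('t',a)
for b in B: print('s',b)
A=np.array(A);print('c',A.mean(0),np.array(B).mean(0))
print([np.linalg.norm(A[i]-A[i-1]) for i in range(4)])
for i in range(4): 
    j=np.argmin(np.linalg.norm(np.array(B)-A[i],axis=1)); print(tri([ray(ct,f((335,170),T[i])),ray(cs,f((330,220),S[j]))]))
for q in [A[1]-A[0],A[2]-A[3],A[0]-A[3],A[1]-A[2]]: print('ang',np.degrees(np.arctan2(q[1],q[0])))
print('cap',tri([ray(ct,f((250,165),(211,165))),ray(cs,f((290,155),(210,93)))]))
print(atz(ct,f((250,165),(211,165)),.174))
# jug top-front edge & bottom
J=[(100,375),(395,260)]
J=[(130,370),(410,265)]
a=[atz(ct,f((250,165),p),.118) for p in J]; print(a,np.degrees(np.arctan2(*(a[1]-a[0])[1::-1])))
J=[(180,425),(430,330)]
a=[atz(ct,f((250,165),p),.0) for p in J]; print(a,np.degrees(np.arctan2(*(a[1]-a[0])[1::-1])))
```

```text
t [ 0.5052 -0.0859  0.056 ]
t [ 0.4683 -0.2027  0.056 ]
t [ 0.388  -0.1747  0.056 ]
t [ 0.424  -0.0578  0.056 ]
s [ 0.4227 -0.0634  0.056 ]
s [ 0.5027 -0.0905  0.056 ]
s [ 0.4702 -0.2026  0.056 ]
s [ 0.3856 -0.1777  0.056 ]
c [ 0.4464 -0.1303  0.056 ] [ 0.4453 -0.1335  0.056 ]
[np.float64(0.08601779425439482), np.float64(0.12248698561291536), np.float64(0.08505433324408904), np.float64(0.12226002636573016)]
(array([ 0.5061, -0.0862,  0.0525]), [np.float64(0.00011622029808283857), np.float64(0.00011622029808282894)])
(array([ 0.4689, -0.203 ,  0.0565]), [np.float64(0.000776787349810076), np.float64(0.0007767873498099726)])
(array([ 0.388 , -0.1749,  0.0534]), [np.float64(0.0004562195015818325), np.float64(0.00045621950158191506)])
(array([ 0.4252, -0.0583,  0.0521]), [np.float64(0.0005516136763147103), np.float64(0.0005516136763146507)])
ang -107.54854403149736
ang -107.09379387352935
ang -19.07789061162324
ang -19.25076346415354
cap (array([0.4602, 0.1593, 0.1752]), [np.float64(0.00014033435932153147), np.float64(0.00014033435932141747)])
[0.4606 0.1594 0.174 ]
[array([0.4119, 0.1887, 0.118 ]), array([0.4453, 0.1068, 0.118 ])] -67.83960534556383
[array([0.4171, 0.1909, 0.    ]), array([0.4503, 0.11  , 0.    ])] -67.64792145627169
```

```bash
cat >> h.py <<'E'
def yaw_of(q): 
    x=R.from_quat(q).as_matrix()[:,0]; return np.arctan2(x[1],x[0])
def down(yaw):
    c,s=np.cos(yaw),np.sin(yaw); return R.from_matrix(np.array([[c,s,0],[s,-c,0],[0,0,-1.]]))
def plan(pos,yaw,n,grip,start=None,r=1):
    s=ctrl.state(); p=np.array(s['tool_pos']); q=R.from_quat(s['tool_rot'])
    pos=np.array(pos); rv=(q.inv()*down(yaw)).as_rotvec()
    p0=p.copy();q0=q;out=[]
    for i in range(1,n+1):
        gp=p0+(pos-p0)*i/n; gq=q0*R.from_rotvec(rv*i/n)
        d=np.round(q.inv().apply(gp-p)*1000,r); w=np.round((q.inv()*gq).as_rotvec(),3)
        p=p+q.apply(d/1000); q=q*R.from_rotvec(w); out.append([float(v) for v in d]+[float(v) for v in w]+[grip])
    for i in range(0,n,5): print([[round(v,3) for v in o] for o in out[i:i+5]])
    print('end',p,np.degrees(yaw_of(q.as_quat())))
E
python3 - <<'E'
from h import *
plan([0.4603,.1595,.215],np.radians(112.5),13,0,r=0)
E
```

```text
[[-29.0, -20.0, 1.0, 0.0, -0.0, 0.063, 0], [-30.0, -19.0, 2.0, 0.0, -0.0, 0.062, 0], [-31.0, -16.0, 1.0, 0.0, -0.0, 0.063, 0], [-32.0, -15.0, 1.0, 0.0, -0.0, 0.063, 0], [-33.0, -12.0, 1.0, 0.0, -0.0, 0.063, 0]]
[[-33.0, -10.0, 2.0, 0.0, -0.0, 0.062, 0], [-34.0, -9.0, 1.0, 0.0, -0.0, 0.063, 0], [-35.0, -6.0, 1.0, 0.0, -0.0, 0.063, 0], [-35.0, -3.0, 1.0, 0.0, -0.0, 0.062, 0], [-35.0, -2.0, 2.0, 0.0, -0.0, 0.063, 0]]
[[-35.0, 0.0, 1.0, 0.0, -0.0, 0.063, 0], [-35.0, 3.0, 1.0, 0.0, -0.0, 0.063, 0], [-35.0, 5.0, 1.0, 0.0, -0.0, 0.062, 0]]
end [0.46037171 0.15935343 0.21530676] 112.51565005401052
```

Call:
carry_out(
  moves=[
    [-29,-20,1,0,0,0.063,0],
    [-30,-19,2,0,0,0.062,0],
    [-31,-16,1,0,0,0.063,0],
    [-32,-15,1,0,0,0.063,0],
    [-33,-12,1,0,0,0.063,0],
  ],
  newtons=80,
)

```text
t: 1.57
tool_pos: [0.3034, 0.3905, 0.2253]
tool_rot: [0.333, 0.943, 0.0, 0.0]
ft_force: [0.8, 0.4, 0.4]
opening: 0.0854
```

Call:
carry_out(
  moves=[
    [-33,-10,0,0,0,0.062,0],
    [-34,-9,0,0,0,0.063,0],
    [-35,-6,0,0,0,0.063,0],
    [-35,-3,0,0,0,0.062,0],
    [-35,-2,0,0,0,0.063,0],
  ],
)

```text
t: 1.98
tool_pos: [0.4023, 0.2454, 0.2256]
tool_rot: [0.476, 0.879, 0.0, 0.0]
ft_force: [0.5, 0.4, -0.3]
opening: 0.0853
```

Call:
carry_out(
  moves=[
    [-35,0,0,0,0,0.063,0],
    [-35,3,0,0,0,0.063,0],
    [-35,5,0,0,0,0.062,0],
    [0,0,0,0,0,0,0],
  ],
)

```text
t: 2.32
tool_pos: [0.4644, 0.1547, 0.2257]
tool_rot: [0.558, 0.83, -0.0, 0.002]
ft_force: [0.3, 0.3, -1.2]
opening: 0.0852
```

Run:
```python
from h import *
np.set_printoptions(precision=4,suppress=True)
s=ctrl.state(); print(s['t'],s['tool_pos'],np.degrees(yaw_of(s['tool_rot'])),s['joints'],s['ft_force'])
p,c=snap('wrist','w1.png'); print(-c[2].T@c[3],c[2][2])
for d in ctrl.masks_of(p,'cap')[:4]+ctrl.masks_of(p,'jug')[:2]:
    ys,xs=np.nonzero(d['region']); print(round(d['conf'],2),d['at'],xs.min(),xs.max(),ys.min(),ys.max(), atz(c,d['at'],.174))
print(proj(c,[[.4603,.1595,.174]]))
plan([0.4603,.1595,.140],np.radians(112.5),3,0,r=0)
```

```text
2.3167 [0.4644 0.1547 0.2257] 112.09943650802737 [ 0.2379  0.1908  1.6873 -0.0036  1.2605 -0.1468] [ 0.3136  0.2502 -1.2014]
[0.4324 0.232  0.3674] [ 0.1266 -0.3046 -0.944 ]
0.97 [319.8, 41.6] 288 355 2 83 [0.4219 0.2655 0.174 ]
0.89 [221.1, 164.9] 197 245 146 189 [0.3866 0.1688 0.174 ]
0.87 [316.8, 205.4] 284 350 168 239 [0.4604 0.1658 0.174 ]
0.76 [315.4, 151.0] 283 350 125 193 [0.4444 0.2026 0.174 ]
[[313.5749 212.6665]]
[[0.0, 0.0, 28.0, -0.0, -0.0, -0.0, 0], [0.0, 0.0, 29.0, -0.0, -0.0, -0.001, 0], [0.0, 0.0, 28.0, -0.001, -0.001, 0.0, 0]]
end [0.4602 0.1591 0.1402] 112.50930121949405
```

View pics/w1.png

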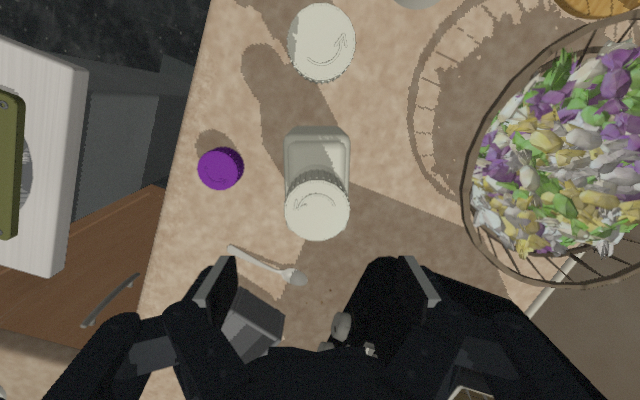

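The wrist view shows the jug cap at about (317,210), with the jug body aligned to the image. The pose was still settling when I took it, so I'll measure again.

Run:
```python
from h import *
np.set_printoptions(precision=4,suppress=True)
s=ctrl.state(); print(s['t'],s['tool_pos'],np.degrees(yaw_of(s['tool_rot'])))
p,c=snap('wrist','w2.png')
for d in ctrl.masks_of(p,'cap')[:4]:
    ys,xs=np.nonzero(d['region']); print(round(d['conf'],2),d['at'],xs.min(),xs.max(),ys.min(),ys.max())
i=cv2.imread('pics/w2.png')
u=proj(c,[[.4603,.1595,.174]])[0];print(u)
th=np.linspace(0,6.28,60)
for z in(.174,):
  for q in proj(c,np.c_[.4603+.025*np.cos(th),.1595+.025*np.sin(th),0*th+z]): cv2.circle(i,tuple(int(round(v)) for v in q),0,(0,0,255),-1)
x0,y0=265,110
g=cv2.resize(i[y0:y0+140,x0:x0+110],None,fx=4,fy=4,interpolation=cv2.INTER_NEAREST); cv2.imwrite('pics/w2z.png',g)
```

```text
2.4667 [0.4602 0.1591 0.2252] 112.45200467601097
0.86 [222.3, 168.8] 200 246 151 193
0.78 [322.3, 52.2] 291 357 11 88
0.73 [320.0, 210.8] 287 352 176 247
[316.7714 220.1585]
```

View pics/w2z.png

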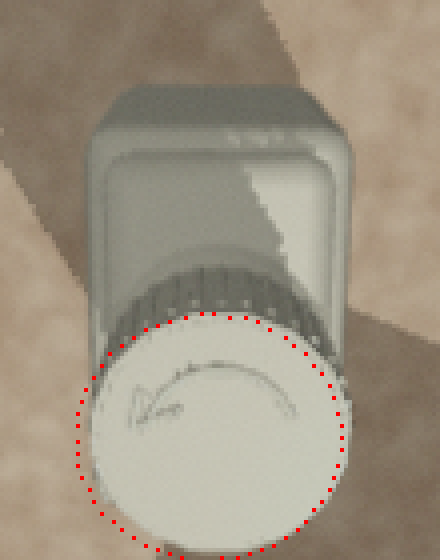

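Run:
```python
from h import *
np.set_printoptions(precision=4,suppress=True)
p,c=snap('wrist')
X=atz(c,(319.7,219.3),.174); print(X)
plan((X+[.4603,.1595,0])/2*[1,1,0]+[0,0,.140],np.radians(112.5),3,0,r=0)
```

```text
[0.4614 0.162  0.174 ]
[[-0.0, 0.0, 28.0, -0.0, -0.0, 0.001, 0], [-0.0, 1.0, 29.0, -0.0, -0.0, 0.0, 0], [-0.0, 0.0, 28.0, -0.0, -0.0, 0.001, 0]]
end [0.4604 0.1607 0.1403] 112.50952881017426
```

Call:
carry_out(
  moves=[
    [0,0,28,0,0,0,0],
    [1,1,28,0,0,0,0],
    [0,0,28,0,0,0,0],
    [0,0,0,0,0,0,0],
  ],
)

```text
t: 2.95
tool_pos: [0.4562, 0.1609, 0.1371]
tool_rot: [0.554, 0.832, -0.004, -0.003]
ft_force: [-1.3, 0.1, 0.3]
opening: 0.0854
```

Call:
carry_out(
  moves=[
    [0,0,0,0,0,0,0.6],
    [0,0,0,0,0,0,0.8],
    [0,0,0,0,0,0,1],
    [0,0,0,0,0,0,1],
    [0,0,0,0,0,0,1],
  ],
  newtons=80,
)

```text
t: 3.37
tool_pos: [0.4621, 0.1613, 0.1431]
tool_rot: [0.555, 0.832, 0.002, 0.001]
ft_force: [-1.0, 1.7, 5.0]
opening: 0.0474
```

Call:
carry_out(
  moves=[
    [0,0,0,0,0,0,1],
    [0,0,0,0,0,0,1],
    [0,0,0,0,0,0,1],
    [0,0,0,0,0,0,1],
    [0,0,0,0,0,0,1],
  ],
)

```text
t: 3.78
tool_pos: [0.462, 0.1612, 0.142]
tool_rot: [0.556, 0.831, 0.001, 0.001]
ft_force: [0.0, 2.6, 4.5]
opening: 0.0479
```

Call:
carry_out(
  moves=[
    [0,0,-10,0,0,0,1],
    [0,0,-20,0,0,0,1],
    [0,0,-25,0,0,0,1],
    [0,0,-25,0,0,0,1],
    [0,0,-10,0,0,0,1],
  ],
)

```text
t: 4.2
tool_pos: [0.4613, 0.1603, 0.2327]
tool_rot: [0.556, 0.832, 0.0, 0.001]
ft_force: [1.2, 0.1, -4.7]
opening: 0.047
```

Call:
carry_out(
  moves=[
    [0,0,0,0,0,0,1],
    [0,0,0,0,0,0,1],
    [0,0,0,0,0,0,1],
  ],
)

```text
t: 4.45
tool_pos: [0.4592, 0.16, 0.2291]
tool_rot: [0.555, 0.832, -0.002, -0.001]
ft_force: [0.1, 0.6, -7.5]
opening: 0.0478
```

Run:
```python
from h import *
np.set_printoptions(precision=4,suppress=True)
s=ctrl.state(); print(s['t'],s['tool_pos'],np.degrees(yaw_of(s['tool_rot'])),s['joints'],s['ft_force'],s['opening'])
snap('wrist','w3.png'); snap('top','t3.png'); snap('scene','s3.png')
a=cv2.imread('pics/t3.png')[150:250,200:400]; b=cv2.imread('pics/s3.png')[100:300,220:420]
cv2.imwrite('pics/t3z.png',cv2.resize(a,None,fx=4,fy=4,interpolation=cv2.INTER_CUBIC));cv2.imwrite('pics/s3z.png',cv2.resize(b,None,fx=3,fy=3,interpolation=cv2.INTER_CUBIC))
```

```text
4.45 [0.4592 0.16   0.2291] 112.51248606209639 [ 0.2487  0.187   1.6828 -0.0002  1.2763 -0.1442] [ 0.0889  0.6085 -7.4954] 0.04779394187331177
```

View pics/w3.png

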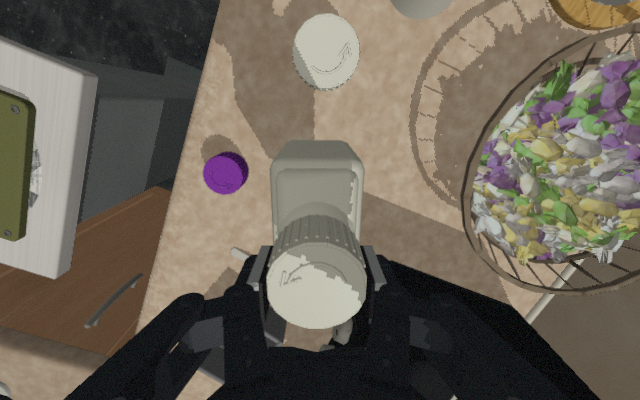

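View pics/s3z.png

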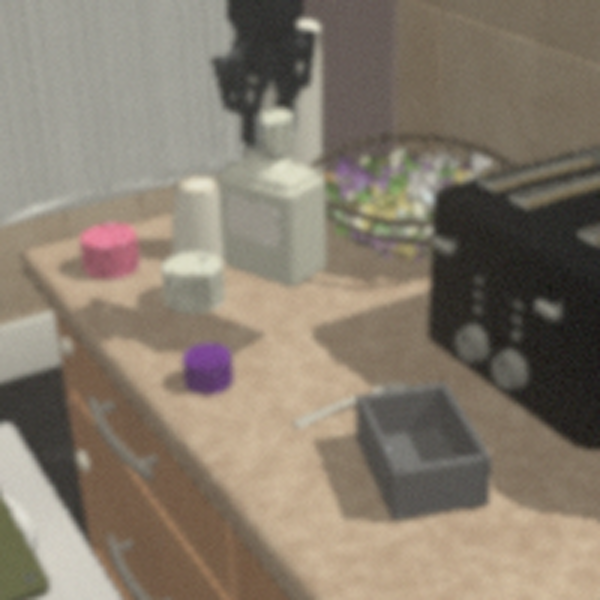

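Run:
```python
from h import *
np.set_printoptions(precision=4,suppress=True)
plan([0.446,-.131,.232],np.radians(72.6),14,1,r=0)
```

```text
[[-19.0, -9.0, -0.0, -0.0, 0.0, 0.05, 1], [-19.0, -8.0, -0.0, -0.001, 0.0, 0.05, 1], [-20.0, -7.0, -0.0, 0.0, 0.0, 0.049, 1], [-20.0, -6.0, -1.0, -0.0, 0.0, 0.05, 1], [-20.0, -5.0, 0.0, -0.0, 0.0, 0.05, 1]]
[[-20.0, -4.0, 0.0, -0.001, 0.0, 0.05, 1], [-21.0, -3.0, -0.0, 0.0, 0.0, 0.049, 1], [-21.0, -1.0, -0.0, -0.0, 0.001, 0.05, 1], [-20.0, -1.0, -0.0, -0.0, -0.0, 0.05, 1], [-21.0, -0.0, -1.0, -0.001, -0.0, 0.05, 1]]
[[-21.0, 1.0, 0.0, 0.0, -0.0, 0.049, 1], [-21.0, 2.0, -0.0, -0.0, -0.0, 0.05, 1], [-20.0, 4.0, -0.0, -0.001, -0.0, 0.05, 1], [-21.0, 4.0, -0.0, 0.0, -0.0, 0.05, 1]]
end [ 0.4461 -0.1313  0.2316] 72.57981432013118
```

Call:
carry_out(
  moves=[
    [-19,-9,0,0,0,0.05,1],
    [-19,-8,0,0,0,0.05,1],
    [-20,-7,0,0,0,0.049,1],
    [-20,-6,-1,0,0,0.05,1],
    [-20,-5,0,0,0,0.05,1],
  ],
)

```text
t: 5.02
tool_pos: [0.4551, 0.0556, 0.2314]
tool_rot: [0.655, 0.755, -0.001, -0.001]
ft_force: [-0.1, -0.4, -6.4]
opening: 0.0478
```

Call:
carry_out(
  moves=[
    [-20,-4,0,0,0,0.05,1],
    [-21,-3,0,0,0,0.049,1],
    [-21,-1,0,0,0,0.05,1],
    [-20,-1,0,0,0,0.05,1],
    [-21,0,-1,0,0,0.05,1],
  ],
)

```text
t: 5.43
tool_pos: [0.4505, -0.0479, 0.2323]
tool_rot: [0.744, 0.668, -0.001, -0.001]
ft_force: [1.1, 0.0, -6.0]
opening: 0.0474
```

Call:
carry_out(
  moves=[
    [-21,1,0,0,0,0.049,1],
    [-21,2,0,0,0,0.05,1],
    [-20,4,0,0,0,0.05,1],
    [-21,4,0,0,0,0.05,1],
    [0,0,0,0,0,0,1],
  ],
)

```text
t: 5.85
tool_pos: [0.4474, -0.1349, 0.2326]
tool_rot: [0.807, 0.59, -0.001, 0.001]
ft_force: [0.3, -2.6, -5.4]
opening: 0.0478
```

Call:
carry_out(
  moves=[
    [0,0,0,0,0,0,1],
    [0,0,0,0,0,0,1],
    [0,0,0,0,0,0,1],
    [0,0,0,0,0,0,1],
  ],
)

```text
t: 6.18
tool_pos: [0.4471, -0.13, 0.233]
tool_rot: [0.806, 0.592, -0.0, -0.0]
ft_force: [0.4, -0.7, -5.9]
opening: 0.0475
```

Run:
```python
from h import *
np.set_printoptions(precision=4,suppress=True)
s=ctrl.state(); print(s['t'],s['tool_pos'],np.degrees(yaw_of(s['tool_rot'])),s['joints'],s['ft_force'],s['opening'])
snap('wrist','w4.png'); snap('top','t4.png'); snap('scene','s4.png')
s=ctrl.state(); print(s['t'],s['tool_pos'])
a=cv2.imread('pics/t4.png')[140:240,300:430]; b=cv2.imread('pics/s4.png')[150:300,290:440]
cv2.imwrite('pics/t4z.png',cv2.resize(a,None,fx=6,fy=6,interpolation=cv2.INTER_CUBIC));cv2.imwrite('pics/s4z.png',cv2.resize(b,None,fx=4,fy=4,interpolation=cv2.INTER_CUBIC))
```

```text
6.1833 [ 0.4471 -0.13    0.233 ] 72.6511133502948 [-0.374   0.1522  1.7174  0.0003  1.2728 -0.0713] [ 0.3596 -0.7498 -5.8698] 0.047529148432866104
6.3333 [ 0.4474 -0.1302  0.2333]
```

View pics/w4.png

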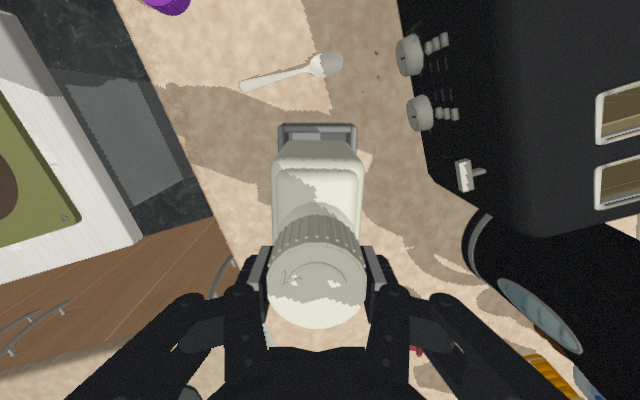

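View pics/t4z.png

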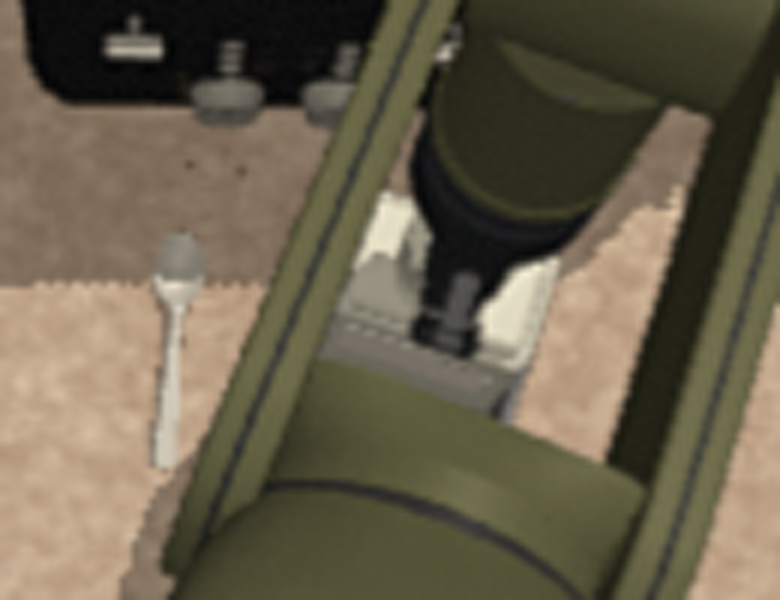

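View pics/s4z.png

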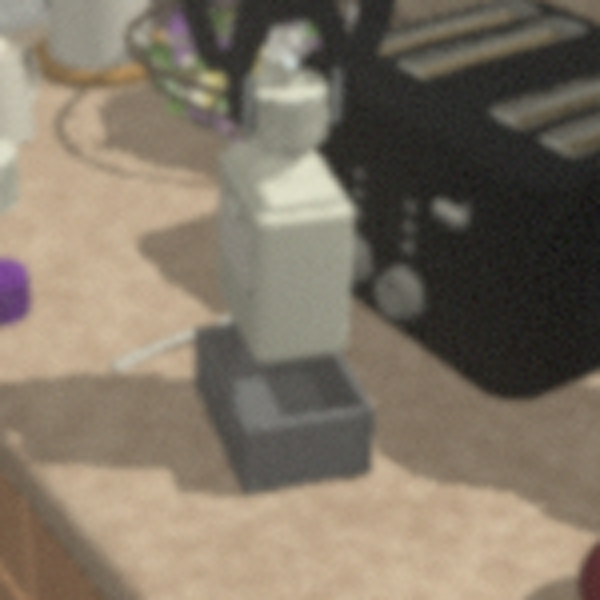

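```bash
cat >> h.py <<'E'
def box(cx,cy,yaw,wx,wy,z0,z1):
    # yaw: direction of y axis
    ey=np.array([np.cos(yaw),np.sin(yaw)]);ex=np.array([ey[1],-ey[0]])
    return [np.r_[np.array([cx,cy])+a*wx/2*ex+b*wy/2*ey,z] for z in(z0,z1) for a,b in((1,1),(-1,1),(-1,-1),(1,-1))]
def drawbox(i,c,B,col,f,o):
    q=(proj(c,B)-o+.5)*f
    for k in range(4):
        for a,b in((k,(k+1)%4),(4+k,4+(k+1)%4),(k,k+4)):
            cv2.line(i,tuple(np.round(q[a]).astype(int)),tuple(np.round(q[b]).astype(int)),col,1)
E
cat > ov.py <<'E'
from h import *
import sys
tag=sys.argv[1]; jx,jy,jyaw,jz,hx,hy,hyaw=[float(v) for v in sys.argv[2:9]]
for n,(x0,y0,x1,y1) in dict(wrist=(240,100,400,340),scene=(310,170,410,290),top=(330,140,430,240)).items():
    s=ctrl.state(); p,c=snap(n); f=min(800/(x1-x0),600/(y1-y0),5)
    i=cv2.resize(p['color'][y0:y1,x0:x1],None,fx=f,fy=f,interpolation=cv2.INTER_CUBIC)
    drawbox(i,c,box(jx,jy,np.radians(jyaw),.064,.1,jz,jz+.118),(0,0,255),f,np.array([x0,y0]))
    drawbox(i,c,box(hx,hy,np.radians(hyaw),.09,.126,0,.056),(0,255,0),f,np.array([x0,y0]))
    cv2.imwrite(f'pics/{tag}_{n}.png',i)
print(s['t'],s['tool_pos'],s['ft_force'])
E
python3 ov.py o1 .4473 -.1301 72.65 .091 .446 -.131 72.6
```

```text
6.4333 [ 0.44741434 -0.13047854  0.23336361] [-0.09476011  0.40421818 -7.76736434]
```

View pics/o1_wrist.png

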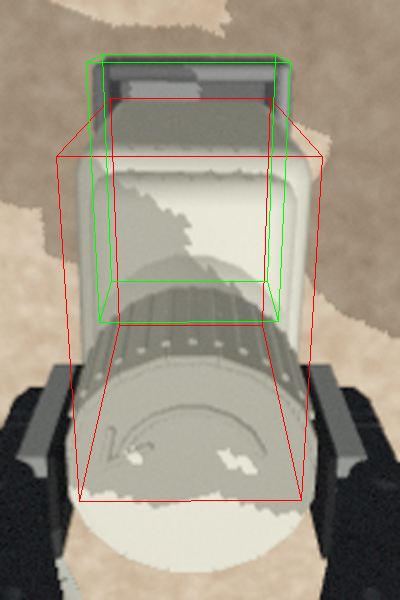

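View pics/o1_scene.png

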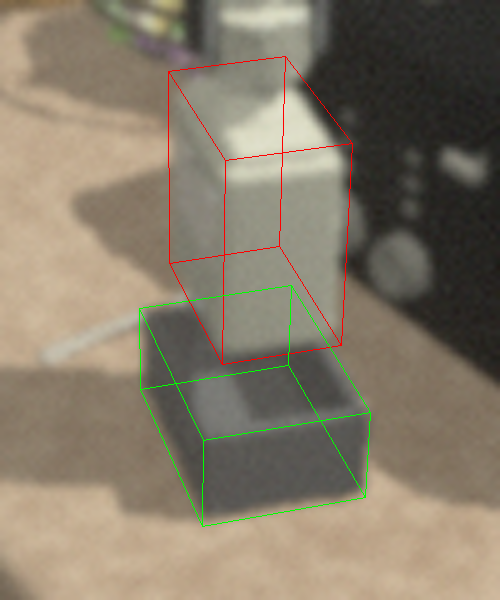

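View pics/o1_top.png

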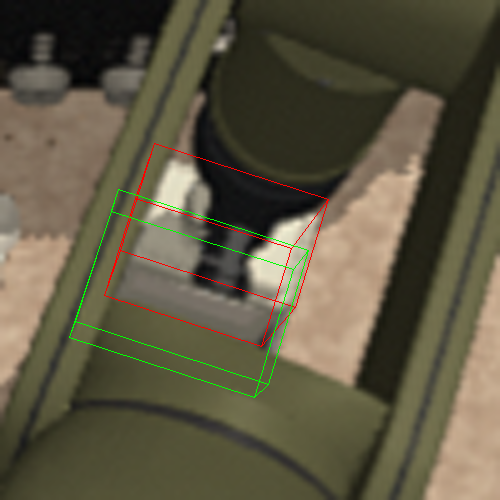

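Call:
carry_out(
  moves=[
    [-1,-1,10,0,0,0,1],
    [0,0,12,0,0,0,1],
    [0,0,12,0,0,0,1],
    [0,0,8,0,0,0,1],
    [0,0,0,0,0,0,1],
  ],
)

```text
t: 6.9
tool_pos: [0.4447, -0.1309, 0.1897]
tool_rot: [0.806, 0.592, -0.001, -0.002]
ft_force: [-0.5, -0.6, -6.6]
opening: 0.0477
```

Call:
carry_out(
  moves=[
    [0,0,4,0,0,0,1],
    [0,0,4,0,0,0,1],
    [0,0,4,0,0,0,1],
    [0,0,4,0,0,0,1],
    [0,0,0,0,0,0,1],
  ],
)

```text
t: 7.32
tool_pos: [0.4457, -0.1313, 0.1747]
tool_rot: [0.806, 0.592, -0.0, -0.001]
ft_force: [-0.4, 1.1, -6.0]
opening: 0.0476
```

```bash
python3 ov.py o2 .446 -.131 72.65 .0327 .446 -.131 72.6
```

```text
7.4167 [ 0.44602131 -0.1314923   0.1752185 ] [-0.53002378  0.14173663 -5.13510871]
```

View pics/o2_wrist.png

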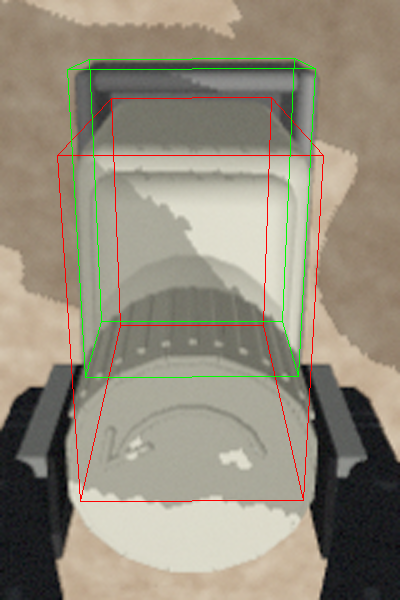

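View pics/o2_scene.png

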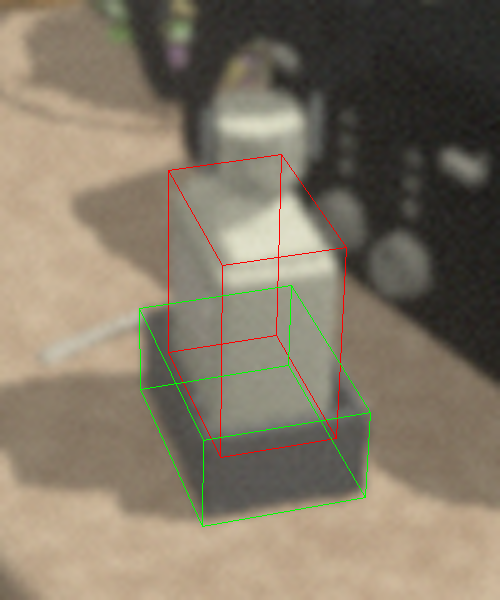

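It's in the pocket without contact and centred. I'll continue down.

Call:
carry_out(
  moves=[
    [0,0,5,0,0,0,1],
    [0,0,5,0,0,0,1],
    [0,0,5,0,0,0,1],
    [0,0,4,0,0,0,1],
    [0,0,0,0,0,0,1],
  ],
)

```text
t: 7.88
tool_pos: [0.4452, -0.1312, 0.1551]
tool_rot: [0.806, 0.592, -0.001, -0.001]
ft_force: [-0.7, -0.4, -5.4]
opening: 0.0473
```

Call:
carry_out(
  moves=[
    [0,0,2,0,0,0,1],
    [0,0,2,0,0,0,1],
    [0,0,0,0,0,0,1],
    [0,0,0,0,0,0,1],
  ],
)

```text
t: 8.22
tool_pos: [0.4461, -0.1315, 0.1523]
tool_rot: [0.806, 0.592, -0.0, -0.0]
ft_force: [-0.0, 0.4, -6.0]
opening: 0.0478
```

Call:
carry_out(
  moves=[
    [0,0,1,0,0,0,1],
    [0,0,1,0,0,0,1],
    [0,0,0,0,0,0,1],
    [0,0,0,0,0,0,1],
  ],
)

```text
t: 8.55
tool_pos: [0.4468, -0.1316, 0.1513]
tool_rot: [0.806, 0.592, 0.001, 0.001]
ft_force: [-1.1, 1.8, 3.5]
opening: 0.0473
```

Call:
carry_out(
  moves=[
    [0,0,1,0,0,0,1],
    [0,0,1,0,0,0,1],
    [0,0,0,0,0,0,1],
    [0,0,0,0,0,0,1],
  ],
)

```text
t: 8.88
tool_pos: [0.4466, -0.1316, 0.149]
tool_rot: [0.806, 0.592, 0.0, 0.001]
ft_force: [-1.5, 1.9, 6.7]
opening: 0.0473
```

Call:
carry_out(
  moves=[
    [0,0,1.5,0,0,0,1],
    [0,0,1.5,0,0,0,1],
    [0,0,0,0,0,0,1],
    [0,0,0,0,0,0,1],
  ],
)

```text
t: 9.22
tool_pos: [0.4467, -0.1316, 0.1462]
tool_rot: [0.806, 0.592, 0.001, 0.001]
ft_force: [-1.7, 1.5, 8.7]
opening: 0.0475
```

Call:
carry_out(
  moves=[
    [0,0,1.5,0,0,0,1],
    [0,0,1.5,0,0,0,1],
    [0,0,0,0,0,0,1],
    [0,0,0,0,0,0,1],
  ],
)

```text
t: 9.55
tool_pos: [0.4468, -0.1316, 0.1435]
tool_rot: [0.806, 0.592, 0.001, 0.001]
ft_force: [-2.9, 2.2, 11.5]
opening: 0.0477
```

Call:
carry_out(
  moves=[
    [0,0,1,0,0,0,1],
    [0,0,1,0,0,0,1],
    [0,0,0,0,0,0,1],
    [0,0,0,0,0,0,1],
  ],
)

```text
t: 9.88
tool_pos: [0.4472, -0.1318, 0.1431]
tool_rot: [0.806, 0.592, 0.001, 0.002]
ft_force: [-5.4, 3.3, 23.0]
opening: 0.0472
```

Call:
carry_out(
  moves=[
    [0,0,0,0,0,-0.08,1],
    [0,0,0,0,0,-0.08,1],
    [0,0,0,0,0,-0.08,1],
    [0,0,0,0,0,-0.08,1],
    [0,0,0,0,0,-0.08,1],
  ],
)

```text
t: 10.3
tool_pos: [0.4479, -0.1319, 0.143]
tool_rot: [0.671, 0.741, 0.001, 0.002]
ft_force: [-2.1, 2.8, 20.6]
opening: 0.0476
```

Run:
```python
from h import *
s=ctrl.state(); print(s['t'],s['tool_pos'],np.degrees(yaw_of(s['tool_rot'])),s['joints'],s['ft_force'],s['wrist_torque'],s['opening'])
p,c=snap('wrist','w5.png')
```

```text
10.3 [ 0.44790163 -0.13188848  0.14303499] 95.69687041014778 [-3.77397949e-01  2.48128133e-01  1.85216207e+00  7.69914099e-04
  1.03641760e+00 -4.77221438e-01] [-2.12652935  2.81959587 20.62744779] [ 0.51131622  0.66440903 -0.12891705] 0.04761195579915613
```

View pics/w5.png

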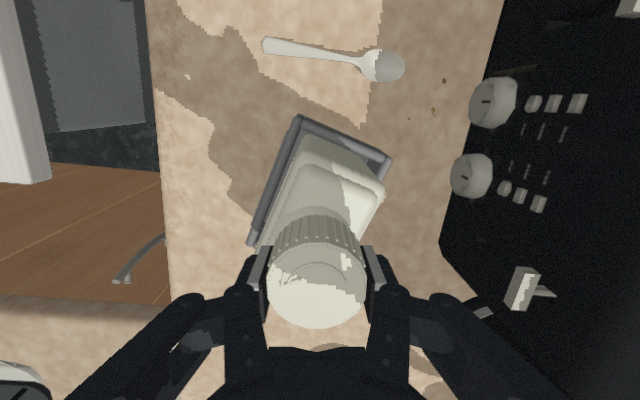

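The jug stays in the stand, slightly turned against its walls, and the cap turns with the gripper.

Call:
carry_out(
  moves=[
    [0,0,0,0,0,-0.1,1],
    [0,0,0,0,0,-0.1,1],
    [0,0,0,0,0,-0.1,1],
    [0,0,0,0,0,-0.1,1],
    [0,0,0,0,0,-0.1,1],
  ],
)

```text
t: 10.77
tool_pos: [0.4483, -0.1318, 0.143]
tool_rot: [0.466, 0.885, 0.001, 0.003]
ft_force: [-2.5, 2.9, 18.9]
opening: 0.0473
```

Call:
carry_out(
  moves=[
    [0,0,0,0,0,-0.1,1],
    [0,0,0,0,0,-0.1,1],
    [0,0,0,0,0,-0.08,1],
    [0,0,0,0,0,-0.04,1],
    [0,0,0,0,0,0,1],
  ],
)

```text
t: 11.18
tool_pos: [0.4482, -0.1317, 0.143]
tool_rot: [0.321, 0.947, 0.001, 0.003]
ft_force: [-2.8, 4.2, 19.4]
opening: 0.0471
```

Run:
```python
from h import *
s=ctrl.state(); print(s['t'],s['tool_pos'],np.degrees(yaw_of(s['tool_rot'])),s['joints'],s['ft_force'],s['wrist_torque'],s['opening'])
p,c=snap('wrist','w6.png')
```

```text
11.1833 [ 0.44820897 -0.13168284  0.1430166 ] 142.52884555350929 [-3.77233757e-01  2.48246536e-01  1.85204543e+00  1.48412247e-03
  1.03603018e+00 -1.29479437e+00] [-2.78478611  4.21883593 19.44394563] [ 0.67344832  0.50486768 -0.18954916] 0.04714013063824861
```

View pics/w6.png

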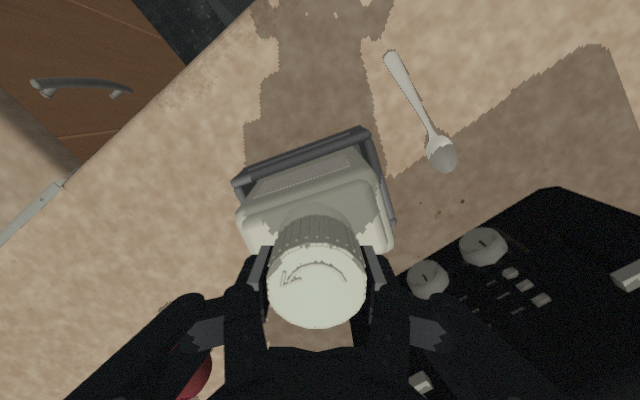

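Call:
carry_out(
  moves=[
    [0,0,-3,0,0,0,1],
    [0,0,-4,0,0,0,1],
    [0,0,-4,0,0,0,1],
    [0,0,-4,0,0,0,1],
    [0,0,0,0,0,0,1],
  ],
)

```text
t: 11.65
tool_pos: [0.4461, -0.1317, 0.1557]
tool_rot: [0.321, 0.947, -0.0, 0.0]
ft_force: [-0.2, 2.3, 0.4]
opening: 0.0477
```

Call:
carry_out(
  moves=[
    [0,0,0,0,0,0,1],
    [0,0,-1,0,0,0,1],
    [0,0,-1,0,0,0,1],
    [0,0,0,0,0,0,1],
  ],
)

```text
t: 11.98
tool_pos: [0.4459, -0.1316, 0.157]
tool_rot: [0.322, 0.947, -0.0, -0.0]
ft_force: [0.6, -0.0, -2.2]
opening: 0.0473
```

Call:
carry_out(
  moves=[
    [0,0,-4,0,0,0,1],
    [0,0,-4,0,0,0,1],
    [0,0,-4,0,0,0,1],
    [0,0,0,0,0,0,1],
    [0,0,0,0,0,0,1],
  ],
)

```text
t: 12.4
tool_pos: [0.4463, -0.1317, 0.1698]
tool_rot: [0.322, 0.947, -0.0, 0.0]
ft_force: [-0.5, 0.3, 0.1]
opening: 0.0471
```

Run:
```python
from h import *
s=ctrl.state(); print(s['t'],s['tool_pos'],s['ft_force'])
p,c=snap('wrist','w7.png'); p,c=snap('scene','s7.png'); cv2.imwrite('pics/s7z.png',cv2.resize(p['color'][160:300,300:440],None,fx=4,fy=4,interpolation=cv2.INTER_CUBIC))
```

```text
12.4 [ 0.4463149  -0.1316997   0.16981312] [-0.50727073  0.26796508  0.10608325]
```

View pics/w7.png

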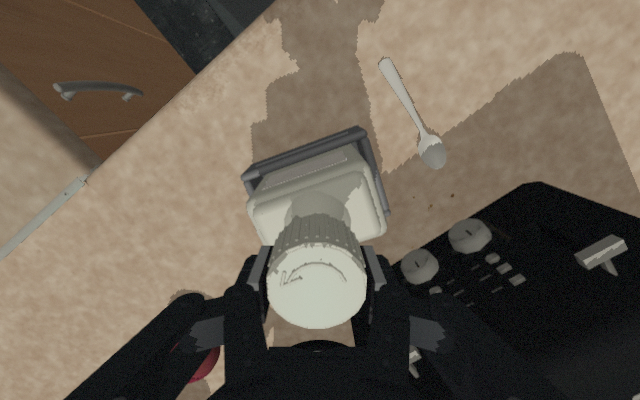

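View pics/s7z.png

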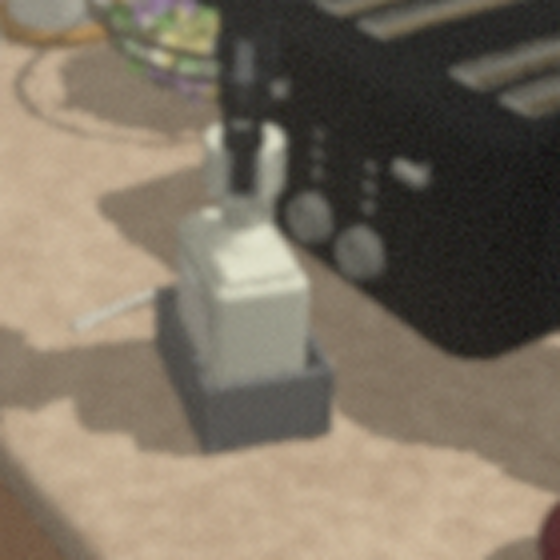

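The jug is staying seated and the cap is coming off, with force ≈0. Continuing to lift to TCP z ≈ 0.270.

Call:
carry_out(
  moves=[
    [0,0,-10,0,0,0,1],
    [0,0,-20,0,0,0,1],
    [0,0,-25,0,0,0,1],
    [0,0,-25,0,0,0,1],
    [0,0,-20,0,0,0,1],
  ],
)

```text
t: 12.92
tool_pos: [0.4462, -0.1316, 0.2708]
tool_rot: [0.322, 0.947, -0.0, 0.0]
ft_force: [0.1, 0.1, -0.4]
opening: 0.0473
```

Call:
carry_out(
  moves=[
    [0,0,0,0,0,0,1],
    [0,0,0,0,0,0,1],
    [0,0,0,0,0,0,1],
    [0,0,0,0,0,0,1],
    [0,0,0,0,0,0,1],
  ],
)

```text
t: 13.33
tool_pos: [0.4452, -0.1312, 0.2679]
tool_rot: [0.322, 0.947, 0.0, -0.001]
ft_force: [0.7, -0.3, 0.4]
opening: 0.0473
```

Run:
```python
from h import *
s=ctrl.state(); print(s['t'],s['tool_pos'],s['tool_rot'],s['ft_force'],s['opening'])
p,c=snap('wrist','w8.png'); p,c=snap('scene','s8.png'); cv2.imwrite('pics/s8z.png',cv2.resize(p['color'][150:300,300:450],None,fx=4,fy=4,interpolation=cv2.INTER_CUBIC))
print(proj(c,[[.446,-.131,.1695],[.446,-.131,.267],[.446,-.131,.301]])*4-[1200,600])
```

```text
13.3333 [ 0.44518968 -0.13116457  0.26790649] [ 3.21583268e-01  9.46880122e-01  6.86382150e-05 -1.49383226e-03] [ 0.67575846 -0.2500963   0.41165978] 0.04727692330683618
[[241.27240128 218.15312927]
 [244.45873784  78.66878488]
 [245.61358759  26.70250771]]
```

View pics/w8.png

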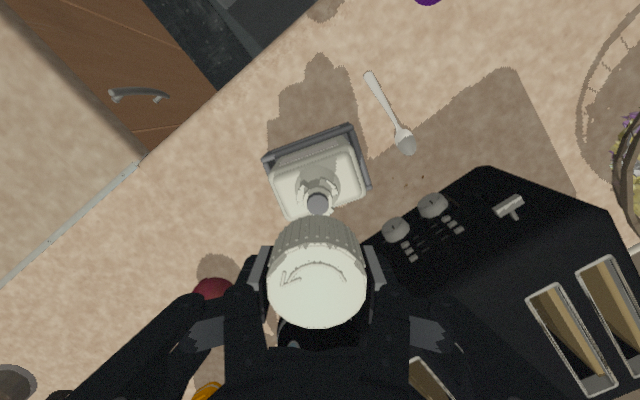

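View pics/s8z.png

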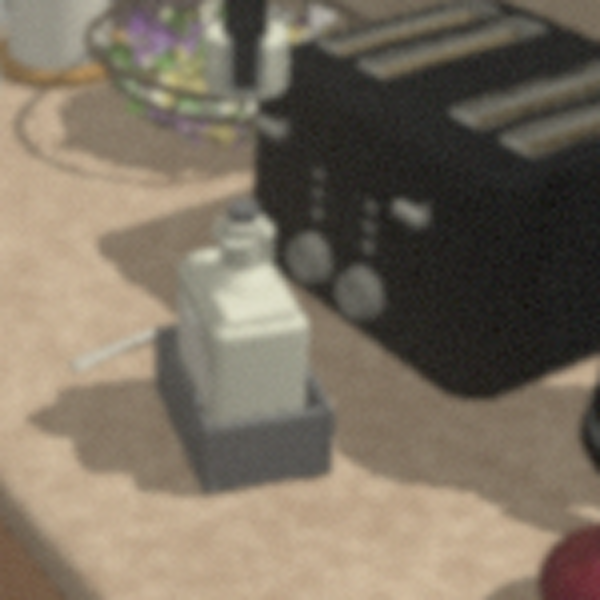

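The cap is free and held upright about 9.5 cm above the open neck, which shows its grey plug. The jug is still standing in the stand, so I'm handing in.

```bash
python3 -c "
from cell import ctrl
print(ctrl.hand_in())"
```

```text
the job is handed in; nothing more can be done
None
```

I stood the jug in the stand, opened its safety cap, and handed the job in at about 13.5 s. I'm still holding the cap upright above the open neck.

- **Placing:** I picked the jug up by its locked cap and lowered it into the pocket. It touched the floor at TCP z of about 0.151 m, against an expected 0.150 m, so it is fully down.
- **Opening:** I pushed the cap down about 8 mm until it bottomed at roughly 23 N. I then turned it 70° anticlockwise, which includes allowance for the jug turning in the pocket. I did not feel the stop, and the cap came free when I lifted it.
- **Last checks:** The final wrist and scene pictures show the jug standing in the stand with its neck and plug bare. The cap is centred above it, its lower edge about 9.5 cm above the rim. The wrist force was about 0 N and the grip held at 47 mm opening.
- **Bystanders:** The arm touched none of them. In the final pictures the onion and teaspoon are in place. The mug is out of view there, and I did not check its position again.
- **Disagreements:** The gripper reads 47 mm on the 50 mm cap. The wrist camera differed from the fixed cameras by about 1 to 3 mm. Neither affected the result.

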